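# Trace the joint of a plaster mould with a scriber

## Robot

A 6-joint arm with a two-finger parallel gripper is mounted at the origin on the work surface. World frame = base frame: x ahead of the robot, y to its left, z up, the work surface at z = 0. Lengths are in mm, angles in rad, forces in N, time in s.
With the tool pointing down it reaches from about 375 to 900 mm from the base axis. Payload 3.1 kg.
Tool frame: the origin (TCP) lies midway between the tips of the shut fingers; the grasp point (between the pads) lies manip.grasp_offset behind it (manip.grasp_offset is the distance from the TCP to the grasp point, in mm); z points along the fingers, x is the direction in which the jaws open and shut, and the axes are right-handed (so a half turn about z gives the same grasp; the last joint's range is limited). The gripper opens to 85 mm and grips with 20 to 120 N. Pads are 22 mm wide; open, the fingers measure 114 mm over their backs; the gripper's body (76 mm by 85 mm) begins 54 mm behind the grasp point. The pads swing forward as they close: fully open they stand 13 mm farther back than shut.
Start: joints at [-1.379, 0.527, 1.433, -0, 1.181, -0.178], TCP at [225.914, -582.717, 231.31] pointing down, gripper open.
Joint ranges: [-3.08, 3.08], [-0.75, 2.2], [0.22, 2.44], [-1.43, 4.57], [0, 2.65], [-2.85, 2.85]. Speed limits (rad/s): [2.79, 2.79, 3.14, 3.14, 3.14, 3.14].

## Interface

Orientations are given as a unit quaternion [w, x, y, z].
In Python, from workcell import manip gives the robot as it stands.
- The arm moves only by the tool apply_moves, never from a script. Its argument "plan" is a list of rows, each a list of 2 entries, a list of its own where there are three numbers: the shift along the world's x, y, z in cm, then the turn about the world's z in rad. In form: [[[x, y, z], yaw], ...]. A call has 1 to 10 rows; each row shifts and turns the commanded pose from where the row before left it; what a row does not reach is not made up. A row lasts 1/12 s, in which the tool goes at most 41.7 mm and 7.16 degrees, less where a joint would pass 70% of its speed; a pose out of reach is approached as far as the arm can. A call is refused whole if a number of a shift passes 4.17 or a number of a turn 0.125, either way. A call with a gripper value outside its range is refused whole. "claw" is the opening in per cent of the stroke, from 0 (shut) to 100 (fully open), set as the call begins (left out, the last holds). The fingers move at their own pace and stop on an object; "force" is the grip in N (left out, the last holds). Time passes only in rows, so rows that do not move let the fingers close. It gives the time, the measured TCP pose, the force and the opening at its end, in the units of the state.
- manip.get_state(): the state, without advancing time (a new reading comes with each control period).
- manip.snapshot(name): name is "side" or "top" or "wrist"; returns a dict with "image" (420x560x3 uint8, red, green, blue), "camera_matrix" (3x3 intrinsics, pixels), "D" ([k1, k2, p1, p2, k3] as OpenCV has them; the pictures are not rectified), "extrinsics" (4x4, takes a point from world to camera coordinates); the wrist camera has in their place "T_tool_cam" (4x4, takes a point from camera to tool coordinates, whose origin is the TCP and whose axes are the tool frame's). Camera axes: x right, y down, z forward; pixel columns grow to the right and rows downward; lengths in mm; the calibration is good to about 2 mm. A picture is of the moment at which its call begins: read the wrist's pose just before it. There is no depth.
- manip.finish_job(): hands the job in, once; it reports no verdict.
Trained networks look in a picture, given as the dict that the camera call returned (one of the last four; its "shot" number tells which), for a name from the list of things; names that differ only in an ending like _2 or _b are one class to them, and where a whole thing is asked for, a point or a joint stands for the part that bears it (a point fixed in the world has none). Each returns a list of dicts, best first, with "score" (0 to 1); they miss things now and then, are a little off and sometimes report something else, mostly with a low value. They report only what shows in the picture. A call takes as long as a camera call. They do not tell look-alikes from the thing itself.
- manip.outline_of(query, picture): "region" (420x560 bool, what is visible of it).
- manip.tip_of(query, picture): "xyz" ([x, y, z] in mm, in world coordinates, good to about 4 mm: a listed point, or the origin of a listed thing).
The state is a dict: "time": time; "joint_positions": joint angles; "joint_vel": joint speeds; "joint_torque": joint torques, N m; "position": TCP position; "orientation": TCP orientation; "wrist_force": force on the tool from outside, world axes, zero at the start; "wrist_torque": the same for the moment, N m; "gripper_width": finger opening in mm.
Only numpy, scipy, OpenCV 4.12 (cv2) and the standard library are available. Lean on these libraries where they do the work, as an engineer would, in place of code of your own. Each camera call takes 0.05 s, during which the arm holds its last target. There are 200 camera calls.

## Task

Lift the handled pot off the plaster mould and stand it upright in the middle of the round trivet. Then take the scriber from its rack, lay it flat on the cork pad and let go, and take it again so that you can hold it nearly upright, tip down: lower the tip into the mould's joint groove at the end beside the steel stud and guide it slowly (a few centimetres a second) and lightly along the whole stepped groove to the other end in one pass, without lifting it out on the way. Finally lay the scriber flat on the cork pad again, leaving the jar, the stone and the sieve where they are.

Things in the scene. Friction and masses are not known exactly. Their poses are not given: they have to be found in the camera images.
- mould: white plaster block, fixed (sizes in mm), 110 (x) x 160 (y) x 52 high, origin under its centre, foot plate 124 x 174 x 6. The joint is a groove in its top, 12 wide, 10 deep, floor dark, at z = 42. It runs along y from the -y face at x = -18 to y = 0, steps square across to x = +18, and on along y to the +y face. A round steel stud (16 wide, 22 high) stands at (-42, -66), beside the start end
- seam0 (a point): point on the groove's floor centre line, 10 mm in from the end beside the stud: start of the trace (mould frame -18, -70, 42 mm)
- seam1 (a point): groove floor centre line, 35 mm on from seam0 (-18, -35, 42)
- seam2 (a point): groove floor, first corner of the step (-18, 0, 42)
- seam3 (a point): groove floor, second corner of the step (18, 0, 42)
- seam4 (a point): groove floor centre line, 35 mm beyond the second corner (18, 35, 42)
- seam5 (a point): groove floor centre line, 10 mm in from the far end: end of the trace (18, 70, 42)
- pot: open round steel pot, 84 diameter, 75 high, about 0.45 kg, origin at the centre of its underside; a fixed dark strap handle arches over it along its y axis: a level bar 14 (x) x 94 (y) x 12 (z) centred 124 above the underside on two uprights 14 x 5 at y = +-44. It starts on top of the mould
- pot_handle (a point): centre of the pot's level handle bar, 124 mm above the pot's underside
- trivet: round terracotta disc fixed on the bench, 124 diameter, 12 high, origin at the centre of its underside
- pad: rectangular cork pad fixed on the bench, 210 (x) x 110 (y) x 6 high, origin at the centre of its underside
- rack: light wooden rack, fixed: base 120 (x) x 70 (y) x 12, two yokes 14 thick at x = +-42, 62 wide, 90 high, each with a slot 26 wide, open at the top, floor at z = 42; the scriber starts lying in both slots, tip to the rack's +x; 70 mm free between the yokes for the fingers. Origin at the centre of its underside
- scriber: scriber of about 0.11 kg, 160 long overall, along its own x axis, tip to +x: dark wooden handle 110 x 20 x 20 from x = -55 to +55, then a collar 14 diameter 10 long and a steel shank 8 diameter, ending in a ball tip 6 diameter at x = 105; origin in the middle of the handle's underside, the scriber's axis 10 above it
- tip (a point): very end of the scriber's ball tip (x = 105, z = 10 mm in the scriber's frame)
- jar: clear round jar with white cap, 68 diameter, 130 high, origin at the centre of its underside; leave alone
- stone: grey grinding stone, 50 (x) x 150 (y) x 25 high, origin at the centre of its underside; leave alone
- sieve: round brass sieve, 100 diameter, 45 high, origin at the centre of its underside; leave alone
Mind the look-alikes: they are no part of the job. There is more than one size of the pad; the one meant has the size given above. What is meant by the trivet is not blue, and is the smaller of those in its own colour.

How it is judged (in metres and radians):
On the way, in this order (a step that is already met when the one before it is completed fails the run):
1. the pot stands upright on the trivet, released, its centre within 25 mm of the trivet's (horizontal distance between pot and trivet below 0.025 m and angle between pot's own z axis and vertical below 0.1 rad and z of pot in the frame of trivet between 0.008 and 0.016 m and contact force between the fingers and pot below 0.1 N), for 0.2 s.
2. the scriber lies flat on the cork pad, released (x of scriber in the frame of pad between -0.09 and 0.09 m and y of scriber in the frame of pad between -0.05 and 0.05 m and contact force between scriber and pad above 0.2 N and angle between scriber's own x axis and vertical between 1.47 and 1.67 rad and contact force between the fingers and scriber below 0.1 N), for 0.2 s.
3. the scriber, tip down and within 25 degrees of upright, has its tip in the groove (within 7 mm of seam0) at the end beside the stud (distance between tip and seam0 below 0.007 m and angle between scriber's own x axis and vertical above 2.69 rad), for 0.03 s.
4. so held, the tip passes within 7 mm of seam1 (distance between tip and seam1 below 0.007 m and angle between scriber's own x axis and vertical above 2.69 rad), for 0.03 s.
5. so held, the tip passes the first corner, seam2 (distance between tip and seam2 below 0.007 m and angle between scriber's own x axis and vertical above 2.69 rad), for 0.03 s.
6. so held, the tip passes the second corner, seam3 (distance between tip and seam3 below 0.007 m and angle between scriber's own x axis and vertical above 2.69 rad), for 0.03 s.
7. so held, the tip passes seam4 (distance between tip and seam4 below 0.007 m and angle between scriber's own x axis and vertical above 2.69 rad), for 0.03 s.
8. so held, the tip reaches the far end, seam5 (distance between tip and seam5 below 0.007 m and angle between scriber's own x axis and vertical above 2.69 rad), for 0.03 s.
At the end, for the whole second after the job is handed in: The pot stands upright on the trivet, centre within 25 mm of its centre; the scriber lies flat (within 0.1 rad) on the cork pad, its handle's middle over the pad (within 90 mm along it and 50 mm across of its centre); both released and at rest (horizontal distance between pot and trivet below 0.025 m and angle between pot's own z axis and vertical below 0.1 rad and z of pot in the frame of trivet between 0.008 and 0.016 m and x of scriber in the frame of pad between -0.09 and 0.09 m and y of scriber in the frame of pad between -0.05 and 0.05 m and contact force between scriber and pad above 0.2 N and angle between scriber's own x axis and vertical between 1.47 and 1.67 rad and linear speed of each of pot, scriber below 0.02 m/s); the robot touches nothing.
It fails at once if the scriber moves faster than 0.15 m/s while its tip is in the groove, between 20 mm from either side face (x of tip in the frame of mould between -0.055 and 0.055 m and y of tip in the frame of mould between -0.06 and 0.06 m and z of tip in the frame of mould below 0.05 m and linear speed of scriber above 0.15 m/s).
It fails at once if the scriber presses the mould with more than 35 N (contact force between scriber and mould above 35 N).
It fails at once if the tip is out of the groove above the middle part of the joint (more than 30 mm from both side faces, 1 to 9 mm above the top) (x of tip in the frame of mould between -0.045 and 0.045 m and y of tip in the frame of mould between -0.05 and 0.05 m and z of tip in the frame of mould between 0.053 and 0.061 m).
It fails at once if the pot is tipped by more than 35 degrees, or dropped or pressed onto the trivet with more than 80 N (angle between pot's own z axis and vertical above 0.61 rad or contact force between pot and trivet above 80 N).
It fails at once if the jar, the stone or the sieve is moved by more than 25 mm (distance of any of jar, stone, sieve from where it was at the start of the episode above 0.025 m).
It also fails if it takes over 72 s, if anything falls off the work surface, if the arm or the gripper's body presses on something with over 40 N, if the wrist force passes 120 N, or if a joint passes its speed limit or range.

## Working session

There is one attempt and no reset: what is moved stays moved. The work goes in short steps, Python scripts to look and compute and a tool call to move; the robot and the scene stay as the last step left them, time stands still between calls to the robot, and variables do not carry over. Pictures are saved under pics/ and viewed, about 8 in all and at most 12, crops included, and the job is handed in when it is done.

Besides the shell and the picture viewer there is one more tool, called after "Call:" as name([rows], argument=value, ...), one row to a line, values as JSON. apply_moves: Moves the arm, as the interface text tells. Its arguments: {"type":"object","properties":{"plan":{"type":"array"},"claw":{"type":"number"},"force":{"type":"number"}},"required":["plan"]}

```bash
mkdir -p pics; ls
cat > h.py <<'E'
from workcell import manip
import numpy as np, cv2
def save(p,n): cv2.imwrite('pics/'+n+'.png',cv2.cvtColor(p['image'],cv2.COLOR_RGB2BGR))
def ray(p,uv,z,E=None):
    K=np.array(p['camera_matrix']);D=np.array(p['D'])
    if E is None: E=np.array(p['extrinsics'])
    q=cv2.undistortPoints(np.array(uv,float).reshape(-1,1,2),K,D).reshape(-1,2)
    d=np.c_[q,np.ones(len(q))]@E[:3,:3]; o=-E[:3,:3].T@E[:3,3]
    return o+d*((np.array(z)-o[2])/d[:,2])[:,None]
def proj(p,X,E=None):
    if E is None: E=np.array(p['extrinsics'])
    r,_=cv2.Rodrigues(E[:3,:3]); return cv2.projectPoints(np.array(X,float).reshape(-1,3),r,E[:3,3],np.array(p['camera_matrix']),np.array(p['D']))[0].reshape(-1,2)
def quatR(q):
    from scipy.spatial.transform import Rotation as R
    return R.from_quat([q[1],q[2],q[3],q[0]]).as_matrix()
def wristE(p,s):
    T=np.eye(4);T[:3,:3]=quatR(s['orientation']);T[:3,3]=s['position']
    return np.linalg.inv(T@np.array(p['T_tool_cam']))
E
python3 - <<'E'
from h import *
s=manip.get_state(); print({k:np.round(v,3).tolist() for k,v in s.items()}); print(manip.grasp_offset)
a=manip.snapshot('top'); save(a,'top0'); b=manip.snapshot('side'); save(b,'side0')
for p,n in((a,'top'),(b,'side')):
  for q in ['mould','seam0','seam5','seam2','seam3','pot','pot_handle','trivet','pad','rack','scriber','tip','jar','stone','sieve']:
    print(n,q,[(np.round(d['xyz']).tolist(),round(d['score'],2)) for d in manip.tip_of(q,p)[:4]])
E
```

```text
pics
{'time': 0.0, 'joint_positions': [-1.379, 0.528, 1.434, 0.0, 1.181, -0.178], 'joint_vel': [0.0, -0.001, -0.002, -0.001, 0.001, -0.001], 'joint_torque': [-0.001, -44.235, -17.802, -0.0, 0.008, 0.0], 'position': [225.791, -582.01, 230.329], 'orientation': [-0.001, 0.825, -0.565, -0.001], 'wrist_force': [-0.463, 0.056, 0.865], 'wrist_torque': [0.041, -0.01, -0.009], 'gripper_width': 85.19}
18.700000000000003
top mould [([597.0, 22.0, 1.0], 0.63)]
top seam0 [([620.0, 64.0, 44.0], 0.84), ([588.0, -13.0, 44.0], 0.79), ([610.0, 94.0, 40.0], 0.7), ([458.0, -284.0, 1.0], 0.69)]
top seam5 [([620.0, 64.0, 44.0], 0.84), ([588.0, -13.0, 44.0], 0.79), ([610.0, 94.0, 40.0], 0.7), ([458.0, -284.0, 1.0], 0.69)]
top seam2 [([620.0, 64.0, 44.0], 0.84), ([588.0, -13.0, 44.0], 0.79), ([610.0, 94.0, 40.0], 0.7), ([458.0, -284.0, 1.0], 0.69)]
top seam3 [([620.0, 64.0, 44.0], 0.84), ([588.0, -13.0, 44.0], 0.79), ([610.0, 94.0, 40.0], 0.7), ([458.0, -284.0, 1.0], 0.69)]
top pot [([601.0, 42.0, 50.0], 0.9), ([628.0, 268.0, -3.0], 0.32)]
top pot_handle [([603.0, 41.0, 173.0], 0.95), ([596.0, 23.0, 0.0], 0
[... 961 characters left out ...]
9), ([611.0, 100.0, 42.0], 0.64)]
side seam3 [([588.0, -14.0, 46.0], 0.81), ([615.0, 28.0, 43.0], 0.75), ([613.0, 63.0, 43.0], 0.69), ([611.0, 100.0, 42.0], 0.64)]
side pot [([603.0, 41.0, 50.0], 0.68)]
side pot_handle [([605.0, 40.0, 176.0], 0.63)]
side trivet [([627.0, -276.0, -1.0], 0.95), ([646.0, -444.0, 0.0], 0.87)]
side pad [([470.0, 300.0, -0.0], 0.87), ([378.0, 500.0, 1.0], 0.66)]
side rack [([453.0, -288.0, -2.0], 0.58), ([559.0, -269.0, 52.0], 0.32), ([606.0, 40.0, 178.0], 0.2)]
side scriber [([451.0, -286.0, 43.0], 0.74)]
side tip [([559.0, -272.0, 55.0], 0.67)]
side jar [([584.0, 18.0, 43.0], 0.47)]
side stone [([410.0, 17.0, 0.0], 0.82)]
side sieve [([776.0, -68.0, 1.0], 0.92)]
```

View pics/top0.png

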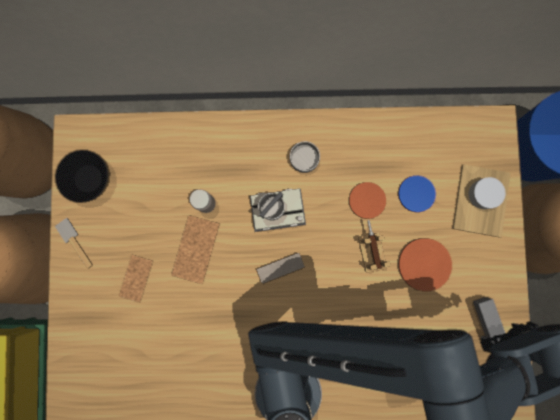

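View pics/side0.png

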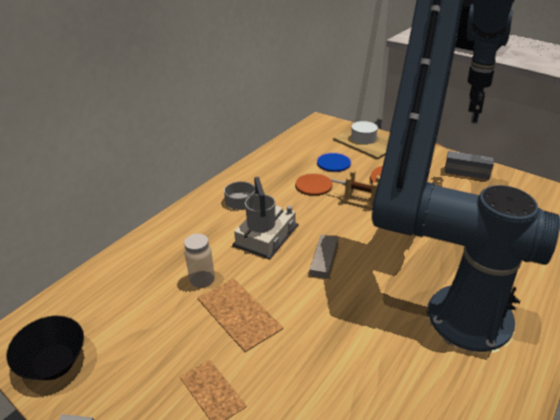

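Run:
```python
from h import *
a=manip.snapshot('top')
im=cv2.cvtColor(a['image'],cv2.COLOR_RGB2BGR); sd=cv2.imread('pics/side0.png')
f=lambda i,x,y,w,h:cv2.resize(i[y:y+h,x:x+w],(400,300),interpolation=cv2.INTER_CUBIC)
cv2.imwrite('pics/c1.png',np.vstack([np.hstack([f(im,240,180,72,54),f(sd,222,172,84,63)]),np.hstack([f(im,340,170,128,96),f(im,110,200,120,90)])]))
for q,z in(('trivet',12),('pad',6),('pot_handle',None),('stone',25),('rack',12),('mould',52),('scriber',52)):
  for d in manip.outline_of(q,a)[:3]:
    r=d['region'].astype(np.uint8)
    c=max(cv2.findContours(r,0,1)[0],key=cv2.contourArea).reshape(-1,2)
    X=ray(a,c,z or 100)[:,:2].astype(np.float32)
    (cx,cy),(w,h),an=cv2.minAreaRect(X); print(q,round(d['score'],2),c.mean(0).round(),np.round([cx,cy,w,h,an]))
```

```text
trivet 0.77 [367. 200.] [ 628. -275.  120.  121.   88.]
trivet 0.75 [417. 193.] [ 648. -441.  124.  121.   89.]
trivet 0.7 [425. 264.] [ 411. -456.  168.  174.   88.]
pad 0.86 [136. 278.] [380. 500.  77. 145.  72.]
pad 0.85 [195. 249.] [475. 302. 110. 208.  74.]
pad 0.55 [276. 211.] [601.  23. 126. 180.   6.]
pot_handle 0.73 [373. 245.] [ 478. -273.  150.   23.    9.]
stone 0.98 [280. 267.] [408.  18.  57. 152.  21.]
stone 0.29 [374. 249.] [ 466. -289.  124.   21.   11.]
rack 0.59 [367. 255.] [ 449. -268.  120.   39.   11.]
mould 0.62 [280. 268.] [409.  20.  49. 146.  20.]
mould 0.59 [275. 211.] [598.  25. 123. 168.   8.]
scriber 0.56 [373. 245.] [ 479. -283.  154.   23.    9.]
```

View pics/c1.png

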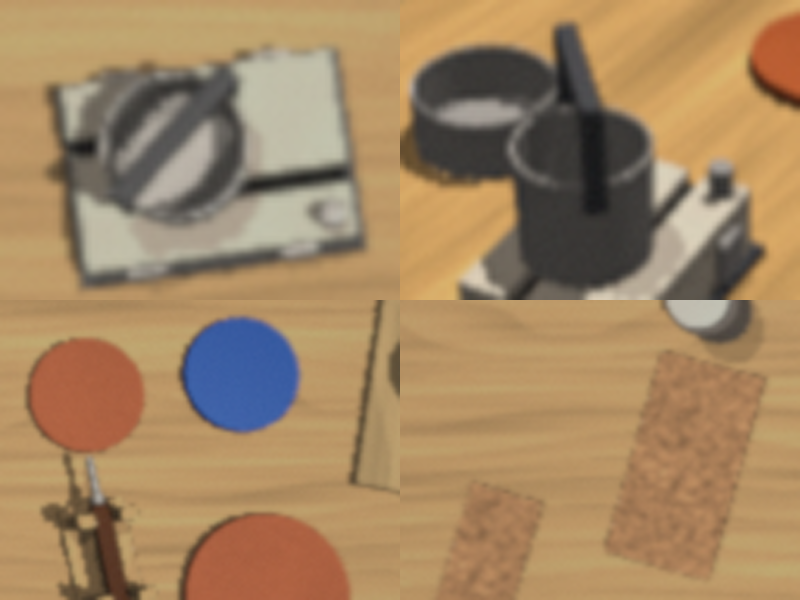

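Call:
apply_moves([
  [[1.9,3.1,0],0.1],
  [[1.9,3.1,0],0.1],
  [[1.9,3.1,0],0.1],
  [[1.9,3.1,0],0.1],
  [[1.9,3.1,0],0.1],
  [[1.9,3.1,0],0.1],
  [[1.9,3.1,0],0.1],
  [[1.9,3.1,0],0.1],
  [[1.9,3.1,0],0.1],
  [[1.9,3.1,0],0.1],
], claw=100)

```text
time: 2.83
position: [416.6, -271.2, 231.6]
orientation: [0.0, 0.995, -0.098, 0.0]
wrist_force: [-0.1, -1.3, 0.5]
gripper_width: 85.4
```

Call:
apply_moves([
  [[1.9,3.1,0.2],0.1],
  [[1.9,3.1,0.2],0.1],
  [[1.9,3.1,0.2],0.1],
  [[1.9,3.1,0.2],0.1],
  [[1.9,3.1,0.2],0.1],
  [[1.9,3.1,0.2],0.1],
  [[1.9,3.1,0.2],0.1],
  [[1.9,3.1,0.2],0.1],
  [[1.9,3.1,0.2],0.1],
  [[1.9,3.1,0.2],0.12],
])

```text
time: 3.67
position: [606.6, 39.1, 251.5]
orientation: [0.0, 0.916, 0.401, 0.0]
wrist_force: [0.7, -1.5, -0.0]
gripper_width: 85.5
```

Run:
```python
from h import *
a=manip.snapshot('top');s=manip.get_state();w=manip.snapshot('wrist');save(w,'w1')
R=quatR(s['orientation']);print(s['time'],s['position'],np.arctan2(R[1,0],R[0,0]))
E=wristE(w,s)
w2=dict(w);w2['extrinsics']=E
for d in manip.outline_of('pot_handle',w)[:2]:
    c=max(cv2.findContours(d['region'].astype(np.uint8),0,1)[0],key=cv2.contourArea).reshape(-1,2)
    print(d['score'],c.mean(0),cv2.minAreaRect(ray(w,c,182,E)[:,:2].astype(np.float32)))
for q in('pot_handle','pot'): print(q,manip.tip_of(q,w)[:2])
print(ray(manip.snapshot('top'),[[261.6,216],[281.4,194.4]],180))
```

```text
3.7167 [610.51469726  44.82022821 252.21828766] 0.832793943511216
0.78 [267.63095238 200.9047619 ] ((596.0653686523438, 43.99577331542969), (66.2075424194336, 88.24057006835938), 17.700307846069336)
pot_handle [{'xyz': [599.6, 44.3, 178.9], 'score': 0.61}]
pot [{'xyz': [601.4, 39.8, 51.9], 'score': 0.8}]
[[566.50054069  70.75940519 180.        ]
 [630.11932864  10.79615303 180.        ]]
```

View pics/w1.png

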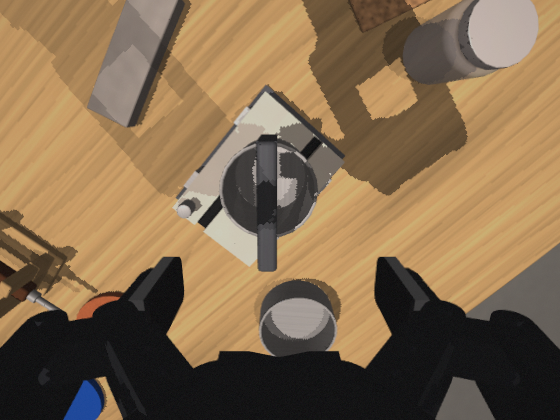

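Call:
apply_moves([
  [[-0.9,-0.3,-2.0],0],
  [[0,0,-3],0],
  [[0,0,-2.5],0],
  [[0,0,-1.5],0],
  [[0,0,-0.5],0],
])

```text
time: 4.38
position: [594.2, 32.8, 153.6]
orientation: [-0.002, 0.918, 0.397, -0.003]
wrist_force: [-0.3, -0.2, -0.9]
gripper_width: 85.2
```

Call:
apply_moves([
  [[0,0,0],0],
  [[0,0,0],0],
  [[0,0,0],0],
  [[0,0,0],0],
  [[0,0,0],0],
  [[0,0,0],0],
  [[0,0,0],0],
], claw=0, force=70)

```text
time: 4.97
position: [597.8, 34.4, 157.2]
orientation: [0.001, 0.917, 0.398, 0.001]
wrist_force: [2.0, 0.7, 4.5]
gripper_width: 12.6
```

Call:
apply_moves([
  [[0,0,0],0],
  [[0,0,0.5],0],
  [[0,0,1],0],
  [[0,0,1.5],0],
  [[0,0,2],0],
  [[0,0,2],0],
  [[0,0,1],0],
])

```text
time: 5.55
position: [597.0, 34.2, 238.3]
orientation: [0.0, 0.917, 0.398, 0.0]
wrist_force: [1.4, -1.8, -4.7]
gripper_width: 12.9
```

Call:
apply_moves([
  [[0.1,-1.0,0],0],
  [[0.2,-2.0,0],0],
  [[0.3,-3.0,0],0],
  [[0.3,-3.0,0],0],
  [[0.3,-3.0,0],0],
  [[0.3,-3.0,0],0],
  [[0.3,-3.0,0],0],
  [[0.3,-3.0,0],0],
  [[0.3,-3.0,0],0],
  [[0.3,-3.0,0],0],
])

```text
time: 6.38
position: [622.3, -237.5, 234.1]
orientation: [-0.002, 0.917, 0.398, -0.002]
wrist_force: [0.8, 0.4, -4.1]
gripper_width: 12.8
```

Call:
apply_moves([
  [[0.2,-2.0,0],0],
  [[0.2,-1.5,-1],0],
  [[0.2,-0.5,-2],0],
  [[0,0,-2.5],0],
  [[0,0,-2],0],
  [[0,0,-1.5],0],
  [[0,0,-0.8],0],
  [[0,0,-0.3],0],
  [[0,0,0],0],
  [[0,0,0],0],
])

```text
time: 7.22
position: [630.3, -275.9, 135.7]
orientation: [0.0, 0.917, 0.398, 0.0]
wrist_force: [0.4, 0.1, -5.7]
gripper_width: 12.2
```

Run:
```python
from h import *
a=manip.snapshot('side');s=manip.get_state();print(s['time'],s['position'],s['wrist_force'],s['gripper_width']);
print(manip.tip_of('pot',a)[:2],manip.tip_of('trivet',a)[:2])
```

```text
7.2667 [ 630.6684072  -276.08038997  136.33728541] [ 0.24650624  0.11207234 -4.84383897] 12.718683677025425
[{'xyz': [632.5, -272.8, 30.8], 'score': 0.89}] [{'xyz': [625.8, -272.9, -3.0], 'score': 0.86}, {'xyz': [643.9, -443.2, -2.0], 'score': 0.77}]
```

Call:
apply_moves([
  [[-0.3,0,-0.6],0],
  [[0,0,-0.5],0],
  [[0,0,-0.3],0],
  [[0,0,-0.2],0],
  [[0,0,-0.2],0],
  [[0,0,-0.1],0],
  [[0,0,0],0],
  [[0,0,0],0],
])

```text
time: 8.03
position: [627.3, -275.7, 117.2]
orientation: [0.0, 0.917, 0.398, 0.0]
wrist_force: [-0.1, 2.4, 2.2]
gripper_width: 12.5
```

Call:
apply_moves([
  [[0,0,0],0],
  [[0,0,0],0],
  [[0,0,0],0],
  [[0,0,0],0],
  [[0,0,0],0],
  [[0,0,1.0],0],
  [[0,0,3],0],
  [[0,0,4],0],
  [[0,0,4],0],
], claw=100)

```text
time: 8.78
position: [626.2, -275.4, 237.1]
orientation: [-0.001, 0.917, 0.398, -0.001]
wrist_force: [1.0, -0.1, 0.0]
gripper_width: 85.2
```

Call:
apply_moves([
  [[-1.7,-0.1,0],0.1],
  [[-2,-0.1,0],0.1],
  [[-2,-0.1,0],0.1],
  [[-2,-0.1,0],0.1],
  [[-2,-0.1,0],0.1],
  [[-2,-0.1,0],0.1],
  [[-2,-0.1,0],0.1],
  [[-2,-0.1,0],0.1],
  [[-1.7,-0.1,0],0.09],
  [[0,0,0],0],
])

```text
time: 9.62
position: [450.0, -284.3, 237.0]
orientation: [-0.001, 0.656, 0.754, -0.0]
wrist_force: [-1.1, 0.0, -0.2]
gripper_width: 85.0
```

Run:
```python
from h import *
s=manip.get_state();w=manip.snapshot('wrist');save(w,'w2')
R=quatR(s['orientation']);print(s['time'],s['position'],np.arctan2(R[1,0],R[0,0]))
E=wristE(w,s)
for d in manip.outline_of('scriber',w)[:2]:
    c=max(cv2.findContours(d['region'].astype(np.uint8),0,1)[0],key=cv2.contourArea).reshape(-1,2)
    print(d['score'],c.mean(0),cv2.minAreaRect(ray(w,c,57,E)[:,:2].astype(np.float32)))
for q in('scriber','tip','rack'): print(q,manip.tip_of(q,w)[:2])
a=manip.snapshot('side')
for q in('scriber','tip','pot'): print(q,manip.tip_of(q,a)[:2])
```

```text
9.6167 [ 450.04166713 -284.25931921  237.00555846] 1.709364494700717
0.65 [274.90996785 203.41800643] ((479.3963623046875, -282.814453125), (158.2124481201172, 22.714292526245117), 10.809414863586426)
scriber [{'xyz': [459.0, -287.5, 38.9], 'score': 0.69}]
tip [{'xyz': [558.9, -268.2, 51.9], 'score': 0.88}]
rack [{'xyz': [457.0, -289.4, 3.4], 'score': 0.58}]
scriber [{'xyz': [606.5, 96.9, 41.8], 'score': 0.5}, {'xyz': [454.8, -283.9, 42.2], 'score': 0.49}]
tip [{'xyz': [560.9, -267.0, 52.5], 'score': 0.55}]
pot [{'xyz': [411.5, 19.8, 3.1], 'score': 0.73}, {'xyz': [629.8, -270.6, 10.1], 'score': 0.7}]
```

View pics/w2.png

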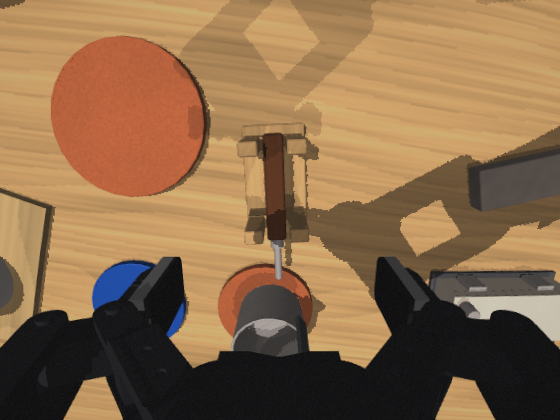

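Call:
apply_moves([
  [[0.7,-0.2,-3],0.05],
  [[0,0,-3.5],0],
  [[0,0,-3.5],0],
  [[0,0,-3.5],0],
  [[0,0,-3],0],
  [[0,0,-2],0],
  [[0,0,-1.2],0],
  [[0,0,-0.6],0],
  [[0,0,0],0],
])

```text
time: 10.82
position: [459.6, -286.2, 31.8]
orientation: [-0.001, 0.637, 0.77, 0.0]
wrist_force: [0.0, -0.0, -0.2]
gripper_width: 85.5
```

Call:
apply_moves([
  [[0,0,0],0],
  [[0,0,0],0],
  [[0,0,0],0],
  [[0,0,0],0],
  [[0,0,0],0],
  [[0,0,0],0],
  [[0,0,0],0],
], claw=0, force=50)

```text
time: 11.4
position: [460.3, -287.1, 34.2]
orientation: [0.001, 0.638, 0.77, -0.0]
wrist_force: [-0.4, 1.3, 4.8]
gripper_width: 19.0
```

Call:
apply_moves([
  [[0,0,1],0],
  [[0,0,2],0],
  [[0,0,3],0],
  [[0,0,4],0],
  [[0,0,4],0],
  [[0,0,3],0],
])

```text
time: 11.9
position: [460.1, -286.9, 206.6]
orientation: [0.001, 0.637, 0.77, -0.0]
wrist_force: [0.2, -0.4, -0.1]
gripper_width: 19.5
```

Call:
apply_moves([
  [[0,0,-3],0],
  [[0,0,-4],0],
  [[0,0,-4],0],
  [[0,0,-3],0],
  [[0,0,-1.8],0],
  [[0,0,-0.8],0],
  [[0,0,-0.3],0],
  [[0,0,0],0],
  [[0,0,0],0],
])

```text
time: 12.65
position: [460.4, -287.2, 35.2]
orientation: [0.001, 0.637, 0.77, -0.0]
wrist_force: [-0.7, -0.7, -1.2]
gripper_width: 19.3
```

Call:
apply_moves([
  [[0,0,0],0],
  [[0,0,0],0],
  [[0,0,0.2],0],
  [[0,0,0.3],0],
  [[0,0,0.5],0],
  [[0,0,0],0],
], claw=60)

```text
time: 13.15
position: [460.5, -287.2, 45.4]
orientation: [0.001, 0.638, 0.77, -0.0]
wrist_force: [0.2, 0.8, 0.8]
gripper_width: 51.3
```

Call:
apply_moves([
  [[0,0,0],0],
  [[0,0,0],0],
  [[0,0,0],0],
  [[0,0,0],0],
  [[0,0,0],0],
  [[0,0,0],0],
], claw=0, force=50)

```text
time: 13.65
position: [460.0, -286.8, 44.6]
orientation: [0.0, 0.638, 0.77, -0.0]
wrist_force: [-1.0, -0.4, 5.3]
gripper_width: 18.9
```

Call:
apply_moves([
  [[0,0,1],0],
  [[0,0,2],0],
  [[0,0,3],0],
  [[0,0,4],0],
  [[0,0,3],0],
  [[0,0,0],0],
])

```text
time: 14.15
position: [462.9, -289.3, 180.5]
orientation: [0.006, 0.637, 0.771, -0.0]
wrist_force: [0.4, -1.3, -1.4]
gripper_width: 19.1
```

Call:
apply_moves([
  [[0,1,0],-0.02],
  [[0.1,2.2,0],-0.02],
  [[0.1,3.5,0],-0.03],
  [[0.1,3.5,0],-0.03],
  [[0.1,3.5,0],-0.03],
  [[0.1,3.5,0],-0.03],
  [[0.1,3.5,0],-0.03],
  [[0.1,3.5,0],-0.03],
  [[0.1,3.5,0],-0.03],
  [[0.1,3.5,0],-0.03],
])

```text
time: 14.98
position: [468.0, 27.0, 173.9]
orientation: [-0.001, 0.739, 0.673, -0.0]
wrist_force: [0.4, -0.6, -1.1]
gripper_width: 18.2
```

Call:
apply_moves([
  [[0.1,3.5,0],-0.03],
  [[0.1,3.5,0],-0.03],
  [[0.1,3.5,0],-0.03],
  [[0.1,3.5,0],-0.03],
  [[0.1,3.5,0],-0.03],
  [[0,3.5,0],-0.02],
  [[0,3.5,0],-0.01],
  [[0,2,0],0],
  [[0,1.1,0],0],
  [[0,0,0],0],
])

```text
time: 15.82
position: [473.2, 303.0, 173.7]
orientation: [-0.0, 0.795, 0.606, -0.0]
wrist_force: [0.9, -0.9, -0.7]
gripper_width: 18.9
```

Run:
```python
from h import *
s=manip.get_state();a=manip.snapshot('top')
R=quatR(s['orientation']);print(s['time'],s['position'],np.arctan2(R[1,0],R[0,0]),s['wrist_force'],s['gripper_width'])
print(manip.tip_of('pad',a)[:2],manip.tip_of('tip',a)[:2],manip.tip_of('scriber',a)[:2],manip.tip_of('pot',a)[:2])
```

```text
15.8167 [473.24299734 303.03553925 173.73224624] 1.3021259674227839 [ 0.91757175 -0.92188134 -0.70165763] 18.9157671476534
[{'xyz': [473.3, 298.4, 1.3], 'score': 0.94}, {'xyz': [380.5, 502.3, 0.1], 'score': 0.64}] [{'xyz': [568.5, 274.6, 181.0], 'score': 0.66}, {'xyz': [589.9, -14.3, 46.3], 'score': 0.4}] [{'xyz': [629.7, -269.3, 136.5], 'score': 0.67}, {'xyz': [467.7, 307.8, 169.1], 'score': 0.4}] [{'xyz': [628.3, -270.1, 12.0], 'score': 0.92}]
```

Call:
apply_moves([
  [[0,-0.3,-2.5],0],
  [[0,0,-3.5],0],
  [[0,0,-3.5],0],
  [[0,0,-3],0],
  [[0,0,-2],0],
  [[0,0,-1],0],
  [[0,0,-0.5],0],
  [[0,0,-0.3],0],
  [[0,0,0],0],
  [[0,0,0],0],
])

```text
time: 16.9
position: [474.9, 298.5, 12.5]
orientation: [0.0, 0.796, 0.605, 0.001]
wrist_force: [0.4, -0.2, -1.0]
gripper_width: 18.6
```

Call:
apply_moves([
  [[0,0,-0.1],0],
  [[0,0,-0.1],0],
  [[0,0,-0.1],0],
  [[0,0,0],0],
  [[0,0,0],0],
])

```text
time: 17.32
position: [474.0, 298.4, 8.6]
orientation: [0.0, 0.796, 0.605, 0.0]
wrist_force: [-0.2, 0.5, 1.1]
gripper_width: 19.1
```

Call:
apply_moves([
  [[0,0,0],0],
  [[0,0,0],0],
  [[0,0,0],0],
  [[0,0,0.5],0],
  [[0,0,2],0],
  [[0,0,4],0],
  [[0,0,4],0],
  [[0,0,3],0],
  [[0,0,0],0],
  [[0,0,0],0],
], claw=60)

```text
time: 18.15
position: [475.2, 298.8, 145.8]
orientation: [0.001, 0.796, 0.605, 0.003]
wrist_force: [0.8, 0.0, -0.5]
gripper_width: 51.0
```

Run:
```python
from h import *
s=manip.get_state();w=manip.snapshot('wrist');save(w,'w3')
R=quatR(s['orientation']);print(s['time'],s['position'],np.arctan2(R[1,0],R[0,0]))
E=wristE(w,s)
for d in manip.outline_of('scriber',w)[:2]:
    c=max(cv2.findContours(d['region'].astype(np.uint8),0,1)[0],key=cv2.contourArea).reshape(-1,2)
    print(d['score'],c.mean(0),cv2.minAreaRect(ray(w,c,22,E)[:,:2].astype(np.float32)))
for q in('scriber','tip','pad'): print(q,manip.tip_of(q,w)[:2])
```

```text
18.15 [475.17439973 298.81555691 145.76241604] 1.2991479874398415
0.61 [276.91280654 205.49318801] ((492.33349609375, 294.1219482421875), (20.319955825805664, 156.13836669921875), 74.93031311035156)
scriber [{'xyz': [471.1, 298.0, 1.5], 'score': 0.55}]
tip [{'xyz': [572.7, 271.3, 15.0], 'score': 0.6}]
pad [{'xyz': [471.0, 300.4, -2.4], 'score': 0.84}, {'xyz': [381.7, 501.9, 0.7], 'score': 0.69}]
```

View pics/w3.png

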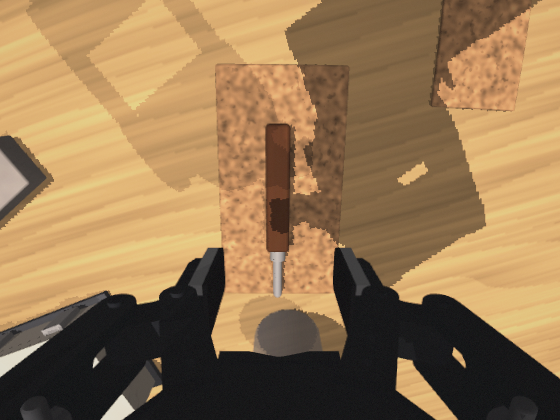

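Call:
apply_moves([
  [[-2.3,0.6,-1],0],
  [[-2.3,0.5,-3],0],
  [[0,0,-3.5],0],
  [[0,0,-3],0],
  [[0,0,-1.8],0],
  [[0,0,-0.9],0],
  [[0,0,-0.4],0],
  [[0,0,0],0],
  [[0,0,0],0],
])

```text
time: 19.15
position: [428.4, 309.4, 7.7]
orientation: [0.0, 0.796, 0.605, 0.0]
wrist_force: [0.6, 0.1, -0.5]
gripper_width: 51.5
```

Call:
apply_moves([
  [[0,0,0],0],
  [[0,0,0],0],
  [[0,0,0],0],
  [[0,0,0],0],
  [[0,0,0],0],
  [[0,0,0],0],
], claw=0, force=20)

```text
time: 19.65
position: [428.7, 309.7, 8.5]
orientation: [0.0, 0.796, 0.605, 0.001]
wrist_force: [0.1, 0.3, 6.7]
gripper_width: 19.5
```

Call:
apply_moves([
  [[0,0,0.5],0],
  [[0,0,1],0],
  [[0,0,2],0],
  [[0,0,3],0],
  [[0,0,4],0],
  [[0,0,4],0],
  [[0,0,4],0],
  [[0,0,2],0],
  [[0,0,0],0],
  [[0,0,0],0],
])

```text
time: 20.48
position: [428.0, 309.4, 213.9]
orientation: [0.0, 0.796, 0.605, 0.001]
wrist_force: [-0.4, -1.2, -2.1]
gripper_width: 19.4
```

Run:
```python
from h import *
s=manip.get_state();w=manip.snapshot('side');save(w,'s4');t=manip.snapshot('top')
R=quatR(s['orientation']);print(s['time'],s['position'],np.arctan2(R[1,0],R[0,0]),s['gripper_width'],s['wrist_torque'])
for p in(w,t):
  for q in('scriber','tip'): print(q,manip.tip_of(q,p)[:2])
cv2.imwrite('pics/s4c.png',cv2.resize(cv2.imread('pics/s4.png')[160:400,130:450],(800,600),interpolation=cv2.INTER_CUBIC))
```

```text
20.4833 [428.00596415 309.38639648 213.93474592] 1.2990745941575477 19.352159818818844 [ 0.05943522  0.05315642 -0.03154927]
scriber [{'xyz': [468.6, 298.1, 213.9], 'score': 0.63}, {'xyz': [589.3, -13.9, 40.6], 'score': 0.52}]
tip [{'xyz': [571.0, 272.0, 220.5], 'score': 0.56}]
scriber [{'xyz': [466.7, 300.6, 204.1], 'score': 0.68}, {'xyz': [619.1, 25.5, 45.6], 'score': 0.5}]
tip []
```

View pics/s4c.png

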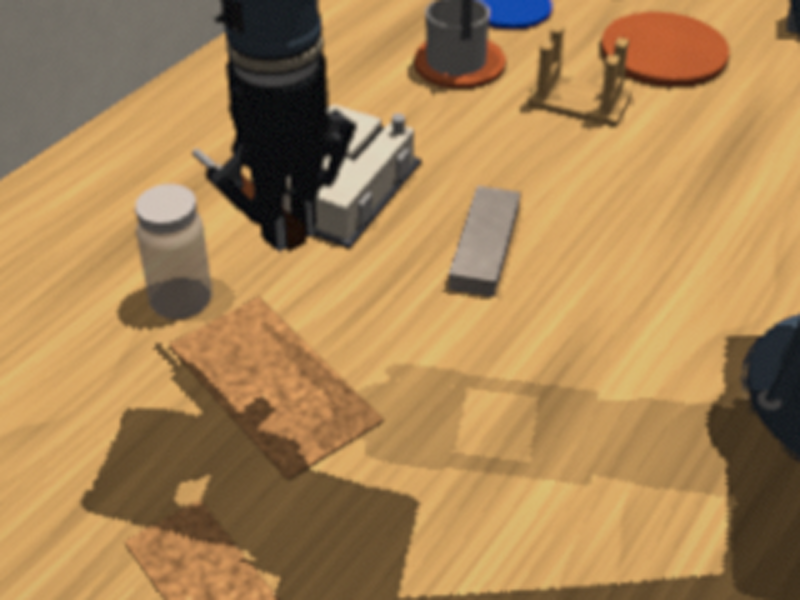

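Call:
apply_moves([
  [[0.8,-1.2,1],-0.08],
  [[1.5,-2.5,1],-0.1],
  [[1.5,-2.5,1],-0.1],
  [[1.5,-2.5,1],-0.1],
  [[1.5,-2.5,1],-0.1],
  [[1.5,-2.5,0],-0.1],
  [[1.5,-2.5,0],-0.1],
  [[1.5,-2.5,0],-0.1],
  [[1.5,-2.5,0],-0.1],
  [[1.5,-2.5,0],-0.1],
], force=40)

```text
time: 21.62
position: [571.0, 70.9, 261.0]
orientation: [-0.0, 0.988, 0.156, -0.001]
wrist_force: [0.6, 0.2, -0.4]
gripper_width: 18.9
```

Call:
apply_moves([
  [[1.5,-2.5,0],-0.1],
  [[1.2,-2.5,0],-0.1],
  [[0.7,-1.5,0],-0.1],
  [[0,0,0],0],
  [[0,0,0],0],
  [[0,0,0],0],
])

```text
time: 22.12
position: [604.0, 8.0, 261.2]
orientation: [-0.001, 1.0, 0.01, -0.001]
wrist_force: [0.1, -0.4, -0.5]
gripper_width: 19.0
```

Run:
```python
from h import *
s=manip.get_state();w=manip.snapshot('wrist');save(w,'w5')
R=quatR(s['orientation']);print(s['time'],s['position'],np.arctan2(R[1,0],R[0,0]))
E=wristE(w,s); np.save('E5.npy',E)
for d in manip.outline_of('mould',w)[:2]:
    c=max(cv2.findContours(d['region'].astype(np.uint8),0,1)[0],key=cv2.contourArea).reshape(-1,2)
    print(d['score'],c.mean(0),cv2.minAreaRect(ray(w,c,52,E)[:,:2].astype(np.float32)))
for q in('seam0','mould'): print(q,[(d['xyz'],d['score']) for d in manip.tip_of(q,w)[:7]])
```

```text
22.1167 [604.00050246   7.99704484 261.20259662] 0.020413085103501125
0.71 [276.05220884 156.36947791] ((600.780517578125, 25.8411865234375), (118.18085479736328, 164.69485473632812), 7.0457892417907715)
0.2 [117.56818182 159.05519481] ((426.94573974609375, 23.746749877929688), (55.62637710571289, 138.66856384277344), 20.489328384399414)
seam0 [([588.8, -13.1, 42.1], 0.94), ([616.1, 67.6, 46.5], 0.84), ([615.9, 27.4, 39.0], 0.75), ([612.6, 92.3, 37.3], 0.73), ([590.3, -48.2, 42.4], 0.6), ([581.9, 25.8, 40.3], 0.58)]
mould [([607.4, 23.1, -2.8], 0.96)]
```

View pics/w5.png

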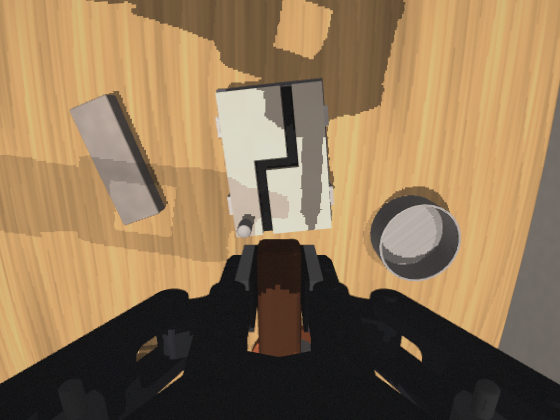

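Run:
```python
from h import *
from scipy.optimize import least_squares as LS
w=manip.snapshot('wrist');E=np.load('E5.npy')
M=np.array([[-55,80,52],[55,80,52],[55,-80,52],[-55,-80,52],[-18,-76,42],[-18,0,42],[18,0,42],[18,78,42]],float)
U=np.array([[217,91],[322,80],[331,228],[237,237],[266,229],[262,164],[293,162],[287,87]],float)
def tf(p,X):
    c,s=np.cos(p[2]),np.sin(p[2]);return np.c_[p[0]+c*X[:,0]-s*X[:,1],p[1]+s*X[:,0]+c*X[:,1],X[:,2]]
r=LS(lambda p:(proj(w,tf(p,M),E)-U).ravel(),[598,22,.12],loss='soft_l1');print('pix',r.x,r.fun.reshape(-1,2).round(1).tolist())
S=np.array([[-18,-35,42],[18,35,42],[18,0,42],[18,70,42],[-18,-70,42],[-18,0,42]],float)
for O in ([[588.8,-13.1],[616.1,67.6],[615.9,27.4],[612.6,92.3],[590.3,-48.2],[581.9,25.8]],):
    r2=LS(lambda p:(tf(p,S)[:,:2]-O).ravel(),[598,22,.12],loss='soft_l1');print('net',r2.x,r2.fun.reshape(-1,2).round(1).tolist())
# overlay of fits on top camera
a=manip.snapshot('top'); b=manip.snapshot('side')
for p in(a,b): print([(d['xyz'],d['score']) for d in manip.tip_of('seam0',p)[:7]],[d['xyz'] for d in manip.tip_of('mould',p)[:1]])
```

```text
pix [6.01823649e+02 2.46868498e+01 1.15940272e-01] [[-0.6, 0.9], [0.9, 1.2], [0.4, 0.2], [-0.8, -0.4], [2.0, -1.4], [-1.1, -0.4], [0.1, -1.4], [-0.1, 0.4]]
net [6.01207267e+02 2.47521586e+01 1.00641130e-01] [[-2.0, 1.2], [-0.5, -6.2], [3.2, -0.8], [-0.5, 3.9], [0.0, 1.5], [1.4, -2.9]]
[([620.2, 24.5, 45.6], 0.97), ([617.1, 60.0, 42.5], 0.9), ([591.1, -11.3, 43.0], 0.88), ([586.1, 21.5, 46.8], 0.74), ([611.3, 97.4, 42.5], 0.64), ([592.0, -49.9, 43.0], 0.62)] [[599.3, 23.8, 3.1]]
[([610.6, 93.3, 44.9], 0.78), ([589.3, -15.6, 42.8], 0.74), ([583.6, 19.2, 44.4], 0.69), ([584.5, -47.1, 44.7], 0.66), ([614.6, 62.7, 42.5], 0.64), ([615.3, 27.6, 44.4], 0.55)] [[601.5, 21.1, 3.6]]
```

Call:
apply_moves([
  [[1.5,0.5,0],-0.1],
  [[1.5,0.5,0],-0.1],
  [[1.5,0.5,0],-0.1],
  [[1.5,0.5,0],-0.1],
  [[1.5,0.5,0],-0.1],
  [[1.5,0.5,0],-0.1],
  [[1.5,0.5,0],-0.1],
  [[1.5,0.5,0],-0.1],
  [[1.5,0.5,0],-0.1],
  [[1.5,0.5,0],-0.1],
])

```text
time: 23.5
position: [755.6, 57.5, 262.1]
orientation: [0.0, 0.881, -0.473, -0.0]
wrist_force: [-0.3, 0.5, -0.9]
gripper_width: 19.1
```

Call:
apply_moves([
  [[1.5,0.5,0],-0.1],
  [[1.5,0.5,0],-0.1],
  [[1.5,0.5,-1],-0.1],
  [[1.5,0.5,-2],-0.1],
  [[0.9,0.1,-3],-0.077],
  [[0,0,-3.5],0],
  [[0,0,-3.5],0],
  [[0,0,-3.5],0],
  [[0,0,-3],0],
  [[0,0,-2],0],
])

```text
time: 24.33
position: [821.4, 78.3, 42.1]
orientation: [0.002, 0.746, -0.666, -0.002]
wrist_force: [-0.7, -0.3, -1.9]
gripper_width: 18.9
```

Call:
apply_moves([
  [[0,0,-1],0],
  [[0,0,0],0],
  [[0,0,0],0],
  [[0,0,0],0],
])

```text
time: 24.67
position: [825.8, 78.2, 40.0]
orientation: [-0.001, 0.746, -0.666, 0.002]
wrist_force: [-0.1, -0.2, -0.9]
gripper_width: 18.7
```

Run:
```python
from h import *
s=manip.get_state()
R=quatR(s['orientation']);print(s['time'],s['position'],np.arctan2(R[1,0],R[0,0]),s['wrist_force'],s['gripper_width'])
for n in('top','side'):
  p=manip.snapshot(n); print([(d['xyz'],d['score']) for d in manip.tip_of('tip',p)[:2]])
```

```text
24.6667 [825.80828943  78.19593134  39.97081135] -1.4579820080583519 [-0.08879653 -0.22932533 -0.9354484 ] 18.696446053867348
[]
[([678.3, 58.0, 45.1], 0.83)]
```

Call:
apply_moves([
  [[0,0,-0.8],0],
  [[0,0,-0.8],0],
  [[0,0,-0.2],0],
  [[-1.0,-0.1,0],0],
  [[-0.8,-0.1,0],0],
  [[-0.2,0,0],0],
  [[-0.2,0,0],0],
  [[-0.2,0,0],0],
  [[-0.2,0,0],0],
  [[0,0,0],0],
], force=20)

```text
time: 25.7
position: [797.8, 76.3, 19.3]
orientation: [0.0, 0.746, -0.666, -0.0]
wrist_force: [-0.1, -0.7, -1.2]
gripper_width: 18.7
```

Call:
apply_moves([
  [[-0.1,0,0],0],
  [[-0.1,0,0],0],
  [[-0.1,0,0],0],
  [[-0.1,0,0],0],
  [[0,0,0],0],
])

```text
time: 26.12
position: [797.2, 76.3, 20.8]
orientation: [-0.003, 0.746, -0.666, 0.003]
wrist_force: [5.2, 0.2, -1.3]
gripper_width: 19.0
```

Call:
apply_moves([
  [[-0.1,0,0.2],0],
  [[-0.1,0,0.3],0],
  [[-0.1,0,0.4],0],
  [[-0.1,0,0.4],0],
  [[-0.1,0,0.4],0],
  [[-0.1,0,0.4],0],
  [[0,0,0],0],
])

```text
time: 26.7
position: [792.6, 75.7, 42.9]
orientation: [-0.004, 0.746, -0.666, 0.005]
wrist_force: [5.4, -1.3, -3.0]
gripper_width: 19.0
```

Run:
```python
from h import *
s=manip.get_state()
print(s['time'],s['position'],s['wrist_force'])
p=manip.snapshot('side');save(p,'s6'); print([(d['xyz'],d['score']) for q in('tip','scriber') for d in manip.tip_of(q,p)[:2]])
```

```text
26.7 [792.5532035   75.71825748  42.92721423] [ 5.42476559 -1.30982908 -2.99224762]
[([651.1, 60.0, 25.4], 0.61), ([472.5, 299.2, -1.5], 0.4), ([752.7, 75.5, 34.1], 0.63)]
```

Call:
apply_moves([
  [[-0.1,0,0.5],0],
  [[-0.1,0,0.5],0],
  [[-0.15,0,0.5],0],
  [[-0.15,0,0.5],0],
  [[-0.2,-0.02,0.5],0],
  [[-0.2,-0.02,0.5],0],
  [[-0.2,-0.02,0.5],0],
  [[-0.25,-0.03,0.5],0],
  [[-0.25,-0.03,0.5],0],
  [[-0.3,-0.03,0.5],0],
])

```text
time: 27.68
position: [770.3, 74.5, 91.3]
orientation: [-0.001, 0.746, -0.666, 0.002]
wrist_force: [6.5, -1.5, -1.9]
gripper_width: 19.0
```

Run:
```python
from h import *
s=manip.get_state()
print(s['time'],s['position'],s['wrist_force'])
p=manip.snapshot('side');save(p,'s7'); print([(d['xyz'],d['score']) for q in('tip','scriber') for d in manip.tip_of(q,p)[:2]])
```

```text
27.6833 [770.2839287   74.4866256   91.29928395] [ 6.49811162 -1.45916604 -1.93044187]
[([648.5, 64.5, 26.8], 0.72), ([746.2, 74.4, 70.5], 0.54), ([588.7, -14.0, 44.4], 0.51)]
```

Call:
apply_moves([
  [[-0.3,-0.03,0.5],0],
  [[-0.3,-0.03,0.5],0],
  [[-0.33,-0.04,0.5],0],
  [[-0.35,-0.04,0.48],0],
  [[-0.37,-0.04,0.47],0],
  [[-0.4,-0.04,0.45],0],
  [[-0.4,-0.05,0.43],0],
  [[-0.43,-0.05,0.42],0],
  [[-0.45,-0.05,0.4],0],
  [[-0.46,-0.05,0.38],0],
])

```text
time: 28.67
position: [730.5, 70.7, 136.1]
orientation: [-0.0, 0.746, -0.666, -0.0]
wrist_force: [3.0, 0.8, -1.4]
gripper_width: 19.2
```

Run:
```python
from h import *
s=manip.get_state()
print(s['time'],s['position'],s['wrist_force'])
p=manip.snapshot('side');save(p,'s8'); print([(d['xyz'],d['score']) for q in('tip','scriber') for d in manip.tip_of(q,p)[:2]])
```

```text
28.6667 [730.46664277  70.7104906  136.07249418] [ 2.96852989  0.83124848 -1.40150485]
[([651.7, 60.2, 35.3], 0.82), ([726.9, 71.5, 110.9], 0.53), ([469.9, 300.0, -1.8], 0.27)]
```

Call:
apply_moves([
  [[-0.49,-0.05,0.28],0],
  [[-0.5,-0.06,0.28],0],
  [[-0.5,-0.06,0.26],0],
  [[-0.52,-0.06,0.24],0],
  [[-0.53,-0.06,0.22],0],
  [[-0.54,-0.06,0.2],0],
  [[-0.55,-0.06,0.18],0],
  [[-0.56,-0.06,0.15],0],
  [[-0.57,-0.06,0.12],0],
  [[-0.58,-0.06,0.1],0],
])

```text
time: 29.65
position: [677.0, 64.5, 156.1]
orientation: [0.0, 0.746, -0.666, 0.0]
wrist_force: [5.0, 0.2, 0.5]
gripper_width: 18.9
```

Run:
```python
from h import *
s=manip.get_state()
print(s['time'],s['position'],s['wrist_force'])
p=manip.snapshot('side');save(p,'s9'); print([(d['xyz'],d['score']) for q in('tip','scriber') for d in manip.tip_of(q,p)[:2]])
```

```text
29.65 [676.95803345  64.5289922  156.08232306] [5.03539892 0.19165794 0.47338602]
[([650.5, 59.6, 36.1], 0.62), ([692.4, 65.7, 129.6], 0.68)]
```

Call:
apply_moves([
  [[-0.58,-0.06,0.06],0],
  [[-0.58,-0.06,0.04],0],
  [[-0.58,-0.06,0.02],0],
  [[-0.55,-0.06,0],0],
  [[0,0,0],0],
  [[0,0,0],0],
])

```text
time: 30.3
position: [653.6, 62.3, 156.8]
orientation: [0.001, 0.746, -0.666, -0.001]
wrist_force: [2.5, 0.8, 0.3]
gripper_width: 19.0
```

Call:
apply_moves([
  [[0,0,0],0],
  [[0,0,0],0],
  [[0.5,0,0],0],
  [[1,0,1],0],
  [[1.0,0,2.0],0],
  [[0,0,2.5],0],
  [[0,0,2],0],
  [[0,0,0],0],
  [[0,0,0],0],
], force=100)

```text
time: 31.05
position: [679.0, 62.3, 232.2]
orientation: [0.001, 0.746, -0.666, -0.001]
wrist_force: [-0.2, 0.4, -1.6]
gripper_width: 17.6
```

Run:
```python
from h import *
s=manip.get_state()
print(s['time'],s['position'],s['wrist_force'],s['gripper_width'])
p=manip.snapshot('side');save(p,'s10'); t=manip.snapshot('top');save(t,'t10');w=manip.snapshot('wrist')
for k in(p,t,w): print([(q,d['xyz'],d['score']) for q in('tip','scriber') for d in manip.tip_of(q,k)[:2]])
A=cv2.imread('pics/s10.png');u,v=proj(p,[670,65,120])[0].astype(int);print(u,v)
cv2.imwrite('pics/s10c.png',cv2.resize(A[max(v-60,0):v+60,max(u-80,0):u+80],(800,600),interpolation=cv2.INTER_CUBIC))
```

```text
31.05 [678.98490268  62.26594027 232.15603874] [-0.22294129  0.39844585 -1.57279077] 17.621354851250665
[('tip', [678.5, 60.6, 105.5], 0.63), ('tip', [600.3, 23.2, -0.8], 0.26), ('scriber', [701.6, 63.8, 211.6], 0.84)]
[]
[('scriber', [700.8, 64.3, 203.0], 0.59)]
235 199
```

View pics/s10c.png

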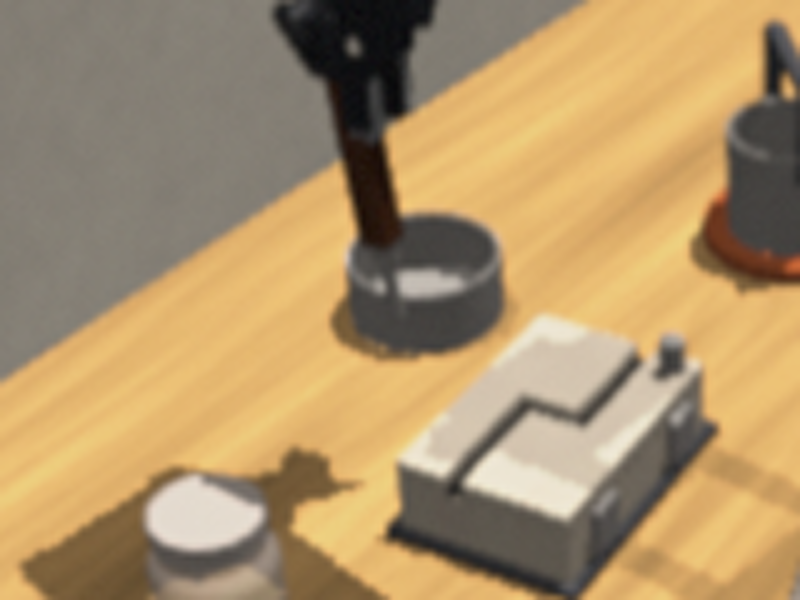

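Run:
```python
from h import *
from scipy.optimize import least_squares as LS
p=manip.snapshot('side');s=manip.get_state();T=np.array(s['position']);print(s['time'],T)
ds=manip.outline_of('scriber',p)
d=ds[0];ys,xs=np.nonzero(d['region']);print(d['score'],xs.min(),xs.max(),ys.min(),ys.max())
rows=[]
for y in range(ys.min()+3,ys.max()+1):
    m=xs[ys==y]; rows.append((m.mean(),y,len(m)))
rows=np.array(rows);print(rows[::4].round(1).tolist(),rows[-3:].tolist())
n=np.array([.9936,.1128,0]);bot=np.array([rows[-1,0],rows[-1,1]+.5])
def f(q):
    a,b,t=q; tip=T+a*n-[0,0,b]; ax=np.array([n[0]*np.sin(t),n[1]*np.sin(t),np.cos(t)])
    L=proj(p,[tip+k*ax for k in np.linspace(0,110,45)])
    u=np.interp(rows[:,1],L[::-1,1],L[::-1,0])
    return np.r_[u-rows[:,0],3*(L[0]-bot)]
r=LS(f,[0,130,0.],loss='soft_l1');print(r.x,np.degrees(r.x[2]),np.abs(r.fun).mean())
# check of side-camera bias: seams of mould estimate projected
c,sn=np.cos(.113),np.sin(.113)
for m in([-18,-80,52],[-24,-80,52],[-12,-80,52],[-18,0,42],[18,0,42],[-55,-80,52],[-55,80,52],[55,80,52],[24,80,52],[12,80,52]): print(m,proj(p,[601.3+c*m[0]-sn*m[1],24+sn*m[0]+c*m[1],m[2]])[0].round(1))
```

```text
31.55 [679.51142272  62.26127092 231.6023987 ]
0.8 220 235 157 201
[[221.5, 160.0, 2.0], [222.0, 164.0, 1.0], [227.0, 168.0, 9.0], [228.0, 172.0, 9.0], [229.0, 176.0, 9.0], [229.5, 180.0, 10.0], [230.0, 184.0, 9.0], [231.0, 188.0, 7.0], [232.0, 192.0, 5.0], [233.5, 196.0, 4.0], [234.0, 200.0, 3.0]] [[233.5, 199.0, 4.0], [234.0, 200.0, 3.0], [234.0, 201.0, 3.0]]<stdin>:8: RuntimeWarning: Mean of empty slice.
  ret = ret.dtype.type(ret / rcount)
Traceback (most recent call last):
ValueError: Residuals are not finite in the initial point.
```

Run:
```python
from h import *
from scipy.optimize import least_squares as LS
p=manip.snapshot('side');T=np.array([679.3,62.3,231.8])
rows=np.array([[227.0,168],[228,172],[229,176],[229.5,180],[230,184],[231,188],[232,192],[233.5,196],[234,200]])
n=np.array([.9936,.1128,0]);bot=np.array([234,201.5])
def f(q):
    a,b,t=q; tip=T+a*n-[0,0,b]; ax=np.array([n[0]*np.sin(t),n[1]*np.sin(t),np.cos(t)])
    L=proj(p,[tip+k*ax for k in np.linspace(0,110,45)])
    u=np.interp(rows[:,1],L[::-1,1],L[::-1,0])
    return np.r_[u-rows[:,0],3*(L[0]-bot)]
r=LS(f,[0,130,0.],loss='soft_l1');print(r.x,np.degrees(r.x[2]),r.fun.round(1))
c,sn=np.cos(.113),np.sin(.113)
for m in([-18,-80,52],[-18,0,42],[18,0,42],[-55,-80,52],[-55,80,52],[55,80,52],[55,-80,52],[18,80,52]): print(m,proj(p,[601.3+c*m[0]-sn*m[1],24+sn*m[0]+c*m[1],m[2]])[0].round(1))
```

```text
[ -0.28141299 123.69102408   0.12682241] 7.266388704323741 [ 0.1 -0.1 -0.3  0.1  0.4  0.2  0.1 -0.6 -0.3  0.1 -0. ]
[-18, -80, 52] [284.1 207.4]
[-18, 0, 42] [270.6 224.7]
[18, 0, 42] [259.8 221.1]
[-55, -80, 52] [295.2 210.8]
[-55, 80, 52] [267.4 241.8]
[55, 80, 52] [233.3 229.9]
[55, -80, 52] [262.9 200.8]
[18, 80, 52] [244.5 233.8]
```

Call:
apply_moves([
  [[-0.9,-1.0,0],0],
  [[-1.6,-2.0,0],0],
  [[-1.8,-2.2,0],0],
  [[-1.8,-2.2,0],0],
  [[-1.6,-2.0,0],0],
  [[-0.8,-1.1,0],0],
  [[-0.4,-0.5,-1],0],
  [[0,0,-1],0],
  [[0,0,-0.5],0],
  [[0,0,0],0],
])

```text
time: 32.48
position: [590.2, -46.9, 205.4]
orientation: [0.0, 0.746, -0.666, -0.001]
wrist_force: [-0.5, -0.0, -1.4]
gripper_width: 17.3
```

Call:
apply_moves([
  [[0,0,0],0],
  [[0,0,0],0],
])

```text
time: 32.65
position: [591.4, -47.1, 207.2]
orientation: [-0.0, 0.746, -0.666, 0.0]
wrist_force: [0.1, -0.5, -0.7]
gripper_width: 17.4
```

Run:
```python
from h import *
s=manip.get_state();T=np.array(s['position'])
p=manip.snapshot('side');save(p,'s11');t=manip.snapshot('top');save(t,'t11')
print(s['time'],T,s['gripper_width'],s['wrist_force'])
for k in(p,t): print([(q,d['xyz'],d['score']) for q in('tip','scriber','seam0') for d in manip.tip_of(q,k)[:6]])
f=lambda n,c:cv2.resize(cv2.imread(f'pics/{n}.png')[c[1]:c[1]+75,c[0]:c[0]+50],(400,600),interpolation=cv2.INTER_CUBIC)
u=proj(p,[590,-47,90])[0].astype(int);v=proj(t,[600,0,60])[0].astype(int);print(u,v)
cv2.imwrite('pics/c11.png',np.hstack([f('s11',(u[0]-25,u[1]-37)),f('t11',(v[0]-25,v[1]-37))]))
```

```text
32.65 [591.43263437 -47.08728974 207.15945981] 17.360353480045433 [ 0.12961818 -0.54683561 -0.68102686]
[('tip', [588.7, -46.9, 85.4], 0.58), ('tip', [601.2, 23.8, 3.2], 0.49), ('tip', [624.7, 263.3, 0.3], 0.28), ('scriber', [612.9, -40.5, 186.8], 0.58), ('seam0', [607.9, 97.6, 42.7], 0.97), ('seam0', [582.7, 20.1, 42.6], 0.94), ('seam0', [587.1, -11.1, 44.3], 0.92), ('seam0', [585.7, -45.5, 46.3], 0.89), ('seam0', [616.0, 29.0, 42.6], 0.79)]
[('scriber', [622.0, 27.0, 46.3], 0.64), ('scriber', [630.4, -268.7, 136.5], 0.51), ('seam0', [587.6, -10.6, 46.8], 0.94), ('seam0', [587.6, -48.6, 44.3], 0.74), ('seam0', [622.0, 25.1, 44.2], 0.64), ('seam0', [611.6, 92.7, 39.3], 0.62), ('seam0', [585.5, 19.6, 44.5], 0.61), ('seam0', [621.1, 64.7, 38.4], 0.6)]
[282 198] [284 208]
```

View pics/c11.png

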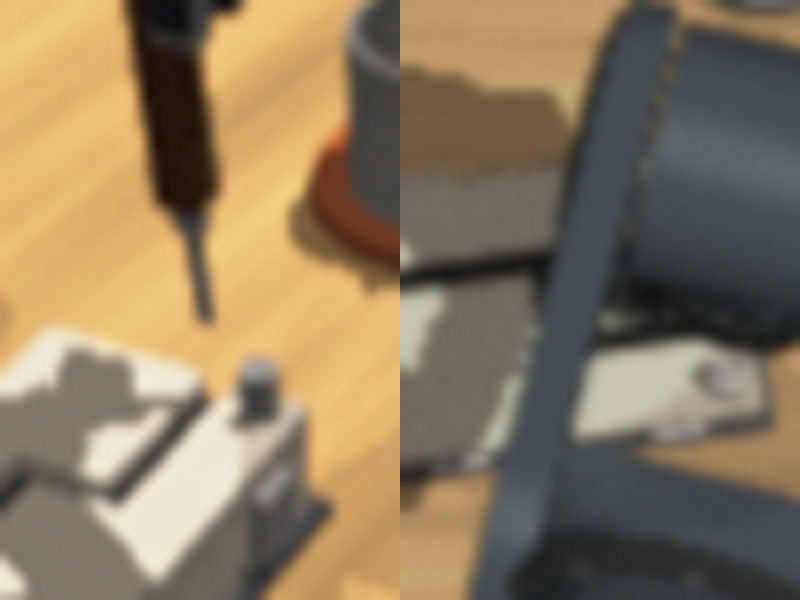

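Call:
apply_moves([
  [[0,0,-1],0],
  [[0,0,-1],0],
  [[0,0,-0.6],0],
  [[0,0,-0.2],0],
  [[0,0,-0.2],0],
  [[0,0,0],0],
])

```text
time: 33.55
position: [590.4, -47.7, 176.3]
orientation: [0.0, 0.746, -0.666, -0.001]
wrist_force: [-0.9, -0.9, -1.9]
gripper_width: 17.6
```

Call:
apply_moves([
  [[0,0,-0.15],0],
  [[0,0,-0.15],0],
  [[0,0,-0.15],0],
  [[0,0,-0.15],0],
  [[0,0,0],0],
])

```text
time: 33.97
position: [590.6, -47.7, 170.9]
orientation: [0.0, 0.746, -0.666, -0.0]
wrist_force: [0.7, 0.4, -0.7]
gripper_width: 17.6
```

Call:
apply_moves([
  [[0,0,-0.1],0],
  [[0,0,-0.1],0],
  [[0,0,-0.1],0],
  [[0,0,-0.1],0],
  [[0,0,0],0],
])

```text
time: 34.38
position: [590.6, -47.7, 166.9]
orientation: [0.0, 0.746, -0.666, -0.0]
wrist_force: [-1.0, 0.2, -0.8]
gripper_width: 17.7
```

Call:
apply_moves([
  [[0,0,-0.1],0],
  [[0,0,-0.1],0],
  [[0,0,0],0],
])

```text
time: 34.63
position: [591.3, -47.7, 166.0]
orientation: [-0.0, 0.746, -0.666, 0.001]
wrist_force: [-0.6, 0.7, 4.5]
gripper_width: 17.4
```

Call:
apply_moves([
  [[0,0,0.12],0],
  [[-0.02,0.2,0],0],
  [[-0.03,0.3,0],0],
  [[-0.04,0.3,0],0],
  [[-0.03,0.3,0],0],
  [[-0.04,0.3,0],0],
  [[-0.03,0.3,0],0],
  [[-0.04,0.3,0],0],
  [[-0.03,0.3,0],0],
  [[-0.04,0.3,0],0],
])

```text
time: 35.47
position: [587.7, -21.4, 166.3]
orientation: [0.0, 0.746, -0.666, 0.0]
wrist_force: [-0.2, -3.0, 1.5]
gripper_width: 17.3
```

Run:
```python
from h import *
for i in range(2):
  s=manip.get_state();p=manip.snapshot('side')
  print(s['time'],s['position'],s['wrist_force'],s['gripper_width'])
print([(q,d['xyz'],d['score']) for q in('tip','scriber') for d in manip.tip_of(q,p)[:3]])
```

```text
35.4667 [587.71621601 -21.43539492 166.34833233] [-0.1884514  -2.98846105  1.451096  ] 17.334875199754435
35.5167 [587.499978   -20.6458622  166.30796932] [0.88676527 0.58000577 0.4404589 ] 17.31045936796199
[('tip', [586.9, -20.7, 41.6], 0.69), ('tip', [776.2, -70.9, -0.7], 0.67), ('scriber', [607.8, -18.1, 144.3], 0.65), ('scriber', [590.6, -46.7, 43.7], 0.27)]
```

Call:
apply_moves([
  [[-0.03,0.3,0],0],
  [[-0.04,0.3,0],0],
  [[-0.03,0.3,0],0],
  [[-0.04,0.3,0],0],
  [[-0.03,0.3,0],0],
  [[-0.04,0.3,0],0],
  [[-0.03,0.3,0],0],
  [[-0.04,0.3,0],0],
  [[-0.03,0.3,0],0],
  [[-0.04,0.3,0],0],
])

```text
time: 36.5
position: [584.2, 8.6, 166.3]
orientation: [0.0, 0.746, -0.666, 0.0]
wrist_force: [-0.1, -2.1, 0.5]
gripper_width: 17.5
```

Call:
apply_moves([
  [[-0.03,0.3,0],0],
  [[-0.04,0.3,0],0],
  [[-0.03,0.3,0],0],
  [[-0.03,0.3,0],0],
  [[0,0,0],0],
  [[0,0,0],0],
])

```text
time: 37.0
position: [582.7, 21.3, 166.3]
orientation: [-0.001, 0.746, -0.666, -0.001]
wrist_force: [0.6, 0.1, 2.0]
gripper_width: 17.6
```

Run:
```python
from h import *
for i in range(3):
  s=manip.get_state();p=manip.snapshot('side')
  print(s['time'],s['position'],s['wrist_force'],s['gripper_width'])
print([(q,d['xyz'],d['score']) for q in('tip','scriber') for d in manip.tip_of(q,p)[:3]])
```

```text
37.0 [582.70529394  21.25908519 166.29831426] [0.64275694 0.13160011 2.03217209] 17.584962370738612
37.05 [582.69125869  21.17233067 166.28206498] [0.14762967 1.89196364 0.79274898] 17.56478346882191
37.1 [582.70909016  21.06390344 166.26452047] [0.20201759 0.84452781 2.41061754] 17.48542514761791
[('scriber', [774.2, -69.8, 0.8], 0.75), ('scriber', [600.4, 24.4, 145.2], 0.55)]
```

Call:
apply_moves([
  [[0.2,0.06,0],0],
  [[0.25,0.04,0],0],
  [[0.25,0.03,0],0],
  [[0.25,0.03,0],0],
  [[0.25,0.03,0],0],
  [[0.25,0.03,0],0],
  [[0.25,0.03,0],0],
])

```text
time: 37.83
position: [600.2, 22.6, 166.1]
orientation: [0.0, 0.746, -0.666, 0.0]
wrist_force: [-2.2, -0.7, 1.1]
gripper_width: 17.6
```

Run:
```python
from h import *
for i in range(3):
  s=manip.get_state();p=manip.snapshot('side')
  print(s['time'],s['position'],s['wrist_force'],s['gripper_width'])
print([(q,d['xyz'],d['score']) for q in('tip','scriber') for d in manip.tip_of(q,p)[:3]])
```

```text
37.8333 [600.24802472  22.61233053 166.1310762 ] [-2.23677717 -0.67397189  1.08294216] 17.560109379999037
37.8833 [601.33231842  22.64226207 166.26598721] [-0.61007831 -0.55535666  0.23679825] 17.41093363836625
37.9333 [601.47329158  22.63078991 166.32656967] [-0.81702124  0.31938494 -0.34504962] 17.601394600644547
[('tip', [597.8, 21.3, 43.7], 0.48), ('scriber', [621.7, 24.0, 143.8], 0.55)]
```

Call:
apply_moves([
  [[0.25,0.05,0],0],
  [[0.25,0.05,0],0],
  [[0.25,0.05,0],0],
  [[0.25,0.05,0],0],
  [[0.25,0.05,0],0],
  [[0.25,0.04,0],0],
  [[0.2,0.04,0],0],
  [[0,0,0],0],
  [[0,0,0],0],
])

```text
time: 38.83
position: [617.4, 26.2, 166.4]
orientation: [-0.0, 0.746, -0.666, 0.0]
wrist_force: [-0.2, -0.1, 0.0]
gripper_width: 17.3
```

Run:
```python
from h import *
for i in range(3):
  s=manip.get_state();p=manip.snapshot('side')
  print(s['time'],s['position'],s['wrist_force'],s['gripper_width'])
print([(q,d['xyz'],d['score']) for q in('tip','scriber') for d in manip.tip_of(q,p)[:3]])
```

```text
38.8333 [617.44972273  26.19939817 166.38747183] [-0.20404713 -0.11965932  0.0414301 ] 17.310441559560335
38.8833 [617.35678543  26.18154894 166.39858539] [-0.76356529  0.69181014  0.45482178] 17.359611203585267
38.9333 [617.28795362  26.17043547 166.39910655] [-0.07809511  0.01329857  0.08684978] 17.04664603308708
[('tip', [587.1, -13.0, 45.6], 0.63), ('tip', [608.3, 96.1, 45.9], 0.56), ('tip', [617.5, 24.5, 42.8], 0.49), ('scriber', [640.6, 29.6, 144.5], 0.78)]
```

Call:
apply_moves([
  [[0,0.2,0],0],
  [[-0.03,0.3,0],0],
  [[-0.03,0.3,0],0],
  [[-0.04,0.3,0],0],
  [[-0.03,0.3,0],0],
  [[-0.04,0.3,0],0],
  [[-0.03,0.3,0],0],
  [[-0.04,0.3,0],0],
  [[-0.03,0.3,0],0],
  [[-0.03,0.3,0],0],
])

```text
time: 39.92
position: [613.9, 55.3, 166.4]
orientation: [0.0, 0.746, -0.666, 0.0]
wrist_force: [0.1, -1.4, 0.5]
gripper_width: 17.2
```

Call:
apply_moves([
  [[-0.03,0.3,0],0],
  [[-0.04,0.3,0],0],
  [[-0.03,0.3,0],0],
  [[-0.04,0.3,0],0],
  [[-0.03,0.3,0],0],
  [[-0.04,0.3,0],0],
  [[-0.03,0.3,0],0],
  [[-0.04,0.3,0],0],
  [[-0.03,0.3,0],0],
  [[-0.03,0.3,0],0],
])

```text
time: 40.75
position: [610.5, 85.4, 166.3]
orientation: [0.0, 0.746, -0.666, 0.0]
wrist_force: [-0.0, -1.5, 1.4]
gripper_width: 17.3
```

Call:
apply_moves([
  [[-0.03,0.3,0],0],
  [[-0.04,0.3,0],0],
  [[-0.03,0.3,0],0],
  [[-0.03,0.2,0],0],
  [[0,0,0],0],
  [[0,0,0],0],
])

```text
time: 41.25
position: [609.1, 96.8, 166.3]
orientation: [-0.0, 0.746, -0.666, -0.001]
wrist_force: [-0.2, 0.4, 2.4]
gripper_width: 17.5
```

Run:
```python
from h import *
for i in range(2):
  s=manip.get_state();p=manip.snapshot('side')
  print(s['time'],s['position'],s['wrist_force'],s['gripper_width'])
print([(q,d['xyz'],d['score']) for q in('tip','scriber') for d in manip.tip_of(q,p)[:3]])
```

```text
41.25 [609.0809796   96.84113456 166.30143554] [-0.16713062  0.38472602  2.35381173] 17.484808139791138
41.3 [609.04831798  96.78760204 166.3022794 ] [0.50438542 0.43884054 1.88044184] 17.61954378676732
[('tip', [608.8, 95.5, 43.3], 0.66), ('tip', [587.6, -44.1, 43.0], 0.4), ('scriber', [628.7, 98.5, 145.5], 0.6)]
```

Call:
apply_moves([
  [[0,0,0.5],0],
  [[0,0,1],0],
  [[0,0,2],0],
  [[0,0,2],0],
  [[-1,1,1],0],
  [[-2,2.1,0],-0.04],
  [[-2.2,2.4,0],-0.05],
  [[-2.2,2.4,0],-0.05],
  [[-2.2,2.4,0],-0.05],
  [[-2.2,2.4,0],-0.05],
])

```text
time: 42.28
position: [488.7, 224.3, 231.5]
orientation: [-0.0, -0.66, 0.752, 0.0]
wrist_force: [-0.3, 0.9, -1.5]
gripper_width: 17.3
```

Call:
apply_moves([
  [[-2.2,2.4,0],-0.05],
  [[-2.2,2.4,0],-0.05],
  [[-2.2,2.4,0],-0.04],
  [[-1.4,1.5,-1],0],
  [[-1,1.2,-2.5],0],
  [[0,0,-3],0],
  [[0,0,-2],0],
  [[0,0,-1],0],
  [[0,0,0],0],
  [[0,0,0],0],
])

```text
time: 43.12
position: [401.0, 322.2, 136.5]
orientation: [-0.0, -0.607, 0.795, 0.0]
wrist_force: [0.5, -0.2, -1.2]
gripper_width: 17.2
```

Run:
```python
from h import *
for i in range(2):
  s=manip.get_state();p=manip.snapshot('side')
  print(s['time'],s['position'],s['wrist_force'],s['gripper_width'])
R=quatR(s['orientation']);print(np.arctan2(R[1,0],R[0,0]))
print([(q,d['xyz'],d['score']) for q in('tip','scriber') for d in manip.tip_of(q,p)[:3]])
```

```text
43.1167 [401.02983037 322.15522214 136.54800523] [ 0.52901927 -0.19355999 -1.23547373] 17.16224332172173
43.1667 [401.76507687 322.38212502 137.23309829] [ 0.05084762 -0.29979521 -1.10878826] 17.165959413356987
-1.8382761413396254
[('tip', [403.3, 325.5, 13.2], 0.68), ('tip', [474.0, 302.8, -0.4], 0.5), ('scriber', [420.3, 316.3, 115.8], 0.78), ('scriber', [583.7, 19.4, 42.8], 0.67)]
```

Call:
apply_moves([
  [[0,-0.3,-0.3],0],
  [[0,0,-0.3],0],
  [[0,0,-0.15],0],
  [[0,0,-0.1],0],
  [[0,0,0],0],
])

```text
time: 43.73
position: [402.6, 319.2, 129.6]
orientation: [0.001, -0.607, 0.795, -0.001]
wrist_force: [-0.8, -1.4, 11.8]
gripper_width: 17.2
```

Call:
apply_moves([
  [[0,0,-0.1],0],
  [[0.5,-0.14,-0.15],0],
  [[0.65,-0.18,-0.15],0],
  [[0.65,-0.18,-0.2],0],
  [[0.65,-0.18,-0.2],0],
  [[0.63,-0.17,-0.25],0],
  [[0.62,-0.17,-0.28],0],
], force=25)

```text
time: 44.32
position: [443.5, 309.9, 119.0]
orientation: [0.006, -0.607, 0.795, -0.002]
wrist_force: [2.8, -2.3, 22.6]
gripper_width: 17.6
```

Run:
```python
from h import *
for i in range(2):
  s=manip.get_state();p=manip.snapshot('side')
  print(s['time'],s['position'],s['wrist_force'],s['gripper_width'])
print([(q,d['xyz'],d['score']) for q in('tip','scriber') for d in manip.tip_of(q,p)[:3]])
```

```text
44.3167 [443.48729057 309.9107597  119.04141107] [ 2.84148929 -2.31059702 22.6415221 ] 17.56672828064768
44.3667 [444.97070769 309.58910002 118.45171715] [ 4.12514255 -1.87106676 19.42151418] 17.5744382363922
[('tip', [401.8, 319.2, 5.0], 0.85), ('scriber', [451.6, 304.4, 93.9], 0.8)]
```

Call:
apply_moves([
  [[0.6,-0.16,-0.22],0],
  [[0.6,-0.16,-0.26],0],
  [[0.58,-0.16,-0.3],0],
  [[0.56,-0.15,-0.33],0],
  [[0.55,-0.15,-0.37],0],
  [[0.53,-0.15,-0.4],0],
  [[0.5,-0.14,-0.43],0],
  [[0.48,-0.13,-0.46],0],
  [[0.46,-0.13,-0.48],0],
])

```text
time: 45.27
position: [492.7, 295.9, 85.0]
orientation: [0.005, -0.607, 0.795, -0.003]
wrist_force: [5.3, -3.8, 12.0]
gripper_width: 17.2
```

Run:
```python
from h import *
s=manip.get_state();p=manip.snapshot('side')
print(s['time'],s['position'],s['wrist_force'],s['gripper_width'])
print([(q,d['xyz'],d['score']) for q in('tip','scriber') for d in manip.tip_of(q,p)[:3]])
```

```text
45.2667 [492.68903635 295.89378883  84.99010255] [ 5.25609208 -3.75113886 12.04963687] 17.172812653482136
[('tip', [400.8, 319.5, 7.8], 0.58), ('tip', [579.8, 19.8, 47.0], 0.55), ('scriber', [486.8, 297.3, 60.5], 0.93), ('scriber', [588.8, -44.5, 42.9], 0.24)]
```

Call:
apply_moves([
  [[0.42,-0.12,-0.5],0],
  [[0.4,-0.11,-0.53],0],
  [[0.37,-0.1,-0.55],0],
  [[0.34,-0.09,-0.57],0],
  [[0.3,-0.08,-0.59],0],
  [[0.28,-0.08,-0.6],0],
  [[0.24,-0.07,-0.6],0],
  [[0.2,-0.06,-0.6],0],
  [[0.17,-0.05,-0.6],0],
  [[0.14,-0.04,-0.6],0],
])

```text
time: 46.25
position: [515.6, 287.8, 24.0]
orientation: [0.0, -0.606, 0.795, 0.0]
wrist_force: [0.0, 3.9, 6.6]
gripper_width: 17.4
```

Run:
```python
from h import *
s=manip.get_state();p=manip.snapshot('side')
print(s['time'],s['position'],s['wrist_force'],s['gripper_width'])
print([(q,d['xyz'],d['score']) for q in('tip','scriber') for d in manip.tip_of(q,p)[:3]])
```

```text
46.25 [515.55826107 287.77918476  24.03572597] [0.01797011 3.91740292 6.57740642] 17.43121791896122
[('tip', [381.3, 322.0, 10.7], 0.97), ('scriber', [480.0, 295.8, 10.1], 0.66)]
```

Call:
apply_moves([
  [[0,0,-0.2],0],
  [[0,0,-0.2],0],
  [[0,0,-0.1],0],
  [[0,0,0],0],
])

```text
time: 46.73
position: [516.7, 288.2, 20.5]
orientation: [0.002, -0.606, 0.795, -0.0]
wrist_force: [-0.0, -0.6, 8.3]
gripper_width: 17.2
```

Call:
apply_moves([
  [[0,0,0],0],
  [[0,0,0],0],
  [[0,0,0],0],
  [[0,0,0],0],
  [[0,0,0.5],0],
  [[0,0,2],0],
  [[0,0,4],0],
  [[0,0,4],0],
  [[0,0,4],0],
  [[0,0,0],0],
], claw=70)

```text
time: 47.57
position: [520.4, 289.5, 172.9]
orientation: [0.008, -0.607, 0.795, -0.003]
wrist_force: [0.8, -0.1, 1.2]
gripper_width: 59.8
```

Run:
```python
from h import *
s=manip.get_state();w=manip.snapshot('wrist');save(w,'w12');p=manip.snapshot('side');save(p,'s12');t=manip.snapshot('top')
print(s['time'],s['position'],s['wrist_force'],s['gripper_width'])
for k in(w,p,t): print([(q,np.round(d['xyz']).tolist(),d['score']) for q in('tip','scriber','pad','pot','trivet') for d in manip.tip_of(q,k)[:2]])
a=cv2.imread('pics/w12.png');b=cv2.imread('pics/s12.png')
cv2.imwrite('pics/c12.png',np.hstack([cv2.resize(a,(400,300)),cv2.resize(b[150:360,150:430],(400,300))]))
```

```text
47.5667 [520.38891819 289.5086015  172.9202769 ] [ 0.82858775 -0.11790939  1.17143309] 59.76077049002311
[('tip', [384.0, 322.0, 15.0], 0.66), ('pad', [472.0, 304.0, -1.0], 0.66)]
[('tip', [384.0, 324.0, 18.0], 0.87), ('tip', [600.0, 24.0, -1.0], 0.53), ('scriber', [480.0, 297.0, 6.0], 0.79), ('pad', [375.0, 502.0, 0.0], 0.98), ('pad', [469.0, 301.0, 0.0], 0.72), ('pot', [626.0, -273.0, 10.0], 0.82), ('trivet', [408.0, -460.0, 0.0], 0.85), ('trivet', [643.0, -443.0, 4.0], 0.77)]
[('tip', [611.0, 95.0, 43.0], 0.61), ('scriber', [487.0, 298.0, 2.0], 0.44), ('pad', [382.0, 505.0, 1.0], 0.84), ('pot', [627.0, -270.0, 9.0], 0.83), ('pot', [591.0, -49.0, 41.0], 0.47), ('trivet', [648.0, -442.0, 3.0], 0.89), ('trivet', [411.0, -465.0, -6.0], 0.83)]
```

View pics/c12.png

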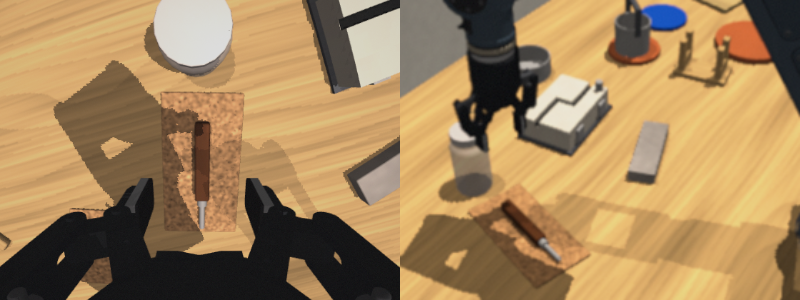

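The wrist and side views show the scriber flat on the cork pad, with its handle near the centre. The pot stands on the small red trivet and the gripper is clear, so I'm handing in.

```bash
python3 -c "
from h import *
print(manip.finish_job())"
```

```text
the job is handed in; nothing more can be done
None
```

All stages of the task were carried out and the job is handed in at about 48 s of the 72 s allowed. No verdict was reported.

**What I did**
- **Pot:** I lifted it by its handle bar and set it on the smaller red trivet.
- **Scriber to upright:** I took it from the rack and laid it on the larger (210 x 110) cork pad. I then regripped it near the butt end and turned it tip-down by pressing the tip against the mould's +x face while raising the gripper. It ended about 7° off upright.
- **Trace:** I ran the tip along the stepped groove from seam0 to seam5 in one pass at about 3.5 cm/s. Wrist force stayed at or below about 5 N in the readings I took, and the tip's measured height stayed near the groove floor.
- **Back to the pad:** I tipped the scriber down flat on the pad, using the tip's friction on the cork, and released it.

**Last checks**
- The scriber lay flat, with its origin at about (480, 297) mm against the pad's (471, 301).
- The pot was at about (627, -271), 10 mm above the bench, against the trivet's earlier measured (627, -276).
- The jar, stone and sieve look unmoved in the last pictures; I did not re-measure them.
- The gripper was clear of everything.

**What disagreed**
- The scriber slipped about 15 mm sideways in the fingers while being turned upright, so it was traced on a partial grip. It held.
- The cameras differed by 2–4 mm on the mould's position.
- In the last top view, the network's origin for the scriber was 7 mm off the side view's, and both were on the pad. Its top-view "tip" report was a false one, on the mould. The last pictures gave no report of the small red trivet itself.

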